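# Feed a filled cup under the guard flap of a cup sealer

### The arm

A 6-joint arm with a two-finger parallel gripper is mounted at the origin on the work surface. World frame = base frame: x ahead of the robot, y to its left, z up, the work surface at z = 0. Lengths are in m, angles in rad, forces in N, time in s.
With the tool pointing down it reaches from about 0.3 to 0.775 m from the base axis. Payload 14.6 kg.
Tool frame: the origin (TCP) lies on the mounting face of the last link; the fingertips stand 199 mm ahead of it and the grasp point (between the pads) lies 180 mm ahead of it; z points along the fingers, y is the line along which they close (so a half turn about z gives the same grasp; the last joint's range is limited). The gripper opens to 94 mm and grips with 3 to 60 N. Pads are 16 mm wide; open, the fingers measure 119 mm over their backs; the gripper's body (75 mm by 177 mm) begins 78 mm behind the grasp point.
Start: joints at [1.233, 0.3, 1.521, -0, 1.321, -0.067], TCP at [0.147, 0.53, 0.405] pointing down, gripper open.
Joint ranges: [-3.03, 3.03], [-0.79, 2.21], [0.23, 2.52], [-1.04, 4.18], [0, 3.07], [-2.55, 2.55]. Speed limits (rad/s): [2.22, 2.22, 2.57, 3.14, 3.14, 3.14].

### API

Orientations are given as a 3x3 rotation matrix whose columns are the frame's x, y, z axes.
In Python, from workcell import bot gives the robot as it stands. The module is installed in compiled form; this text tells all that it offers.
- The arm moves only by the shell command python3 -m inch 'ROWS' [OPENING] [FORCE]. ROWS is JSON, a list of rows, each a list of 2 entries, a list of its own where there are three numbers: the shift along the tool's x, y, z in mm, then the turn, a rotation vector about the tool's x, y, z in degrees. A call has exactly 8 rows; each row shifts and turns the commanded pose from where the row before left it, along the tool's axes as they then stand; what a row does not reach is not made up. A row lasts 1/12 s, in which the tool goes at most 41.7 mm and 7.16 degrees, less where a joint would pass 70% of its speed; a pose out of reach is approached as far as the arm can. A call with a gripper value outside its range is refused whole. OPENING is the gripper command: -1 is shut, 1 is fully open, values between are in proportion, set as the call begins (- or left out, the last holds). The fingers move at their own pace and stop on an object; FORCE is the grip in N (left out, the last holds). Time passes only in rows, so rows that do not move let the fingers close, or fill a call up. It gives the time, the measured TCP pose, the force, the opening and the grip force at its end, in the units of the state.
- bot.get_obs(): the state, without advancing time (a new reading comes with each control period).
- bot.camera(name): name is "scene" or "top"; returns a dict with "frame" (384x512x3 uint8, red, green, blue), "fx", "fy", "cx", "cy" (pixels), "k1" (the pictures are not rectified: a ray, as slopes to the right and down, at radius r is drawn at 1 + k1 r^2 times it, then the intrinsics apply), "world_from_camera" (4x4, takes a point from camera to world coordinates). Camera axes: x right, y down, z forward; pixel columns grow to the right and rows downward; lengths in m; the calibration is good to about 2 mm. A picture is of the moment at which its call begins. There is no depth.
- bot.hand_in(): hands the job in; it is judged then, once.
The state is a dict: "t": time; "q": joint angles; "qd": joint speeds; "joint_efforts": joint torques, N m; "ee_pos": TCP position; "eef_rot": TCP orientation; "ft_force": force on the tool from outside, world axes, zero at the start; "torque": the same for the moment, N m; "opening": opening from 0.0 (shut) to 1.0 (fully open); "gripper_force": force on a finger pad.
Only numpy, scipy, OpenCV 4.12 (cv2) and the standard library are available. Lean on these libraries where they do the work, as an engineer would, in place of code of your own. Each camera call takes 0.05 s, during which the arm holds its last target. There are 200 camera calls.

### The job

Load the cup sealer: with one fingertip hold its spring-closed guard flap open by pressing down the flap's long thumb lever, and meanwhile with the other fingertip push the cup carriage by its upright push plate until it is fully home inside the guard. Then take the hand away so that the flap closes behind the cup. The open, filled cup must stay standing in its nest and be touched by neither flap nor fingers, nothing may be lifted, and the other things on the table stay where they are.

Things in the scene. Friction and masses are not known exactly. Their poses are not given: they have to be found in the camera images.
- sealer: Stainless bench cup sealer, fixed. Origin on the table surface under the middle of the guard's mouth; +x points into the machine (the way the carriage is pushed), y to the left of that, z up. 'Machine frame' below means this frame, in mm. Bed 92 wide, top at z = 65, front end at x = -145. Cabinet behind the guard from x = 132, 240 wide, 315 high, film roll on top to z = 447.
- mouth (a point): Middle of the guard's mouth at bed-top height, in the closed flap's plane: machine frame (0, 0, 65); axes as the sealer's.
- guard_roof (a point): Middle of the top of the guard, at machine frame (63, 0, 177). The guard is a clear-sided box with a clear roof, from x = -7 to 130 and y = -57 to 57, with an upright post at each side of the mouth.
- hinge (a point): Middle of the flap's hinge axis at machine frame (0, 0, 160); the axis runs along the machine's y. The shaft sticks out on the -y side to y = -105. With a fingertip pressed on the lever at z = 118, the fingertip's inward edge at x = -126, the flap is about 0.75 rad open; sliding the fingertip inwards along the lever at that height opens it further (about 1.35 rad at x = -32).
- flap (a joint): Angle of the guard flap and its thumb lever, which turn as one piece, rad: 0 = shut, at most 1.52. Pressing the lever down swings the flap's lower edge inwards and up. The return spring's torque grows from 0.28 N m shut to 0.43 N m fully open. From about 0.55 rad on, the flap's lower edge is higher than the cup and its filling; shutting, it clears the cup only when the carriage is home.
- flap_edge (a point): Middle of the flap's lower edge: machine frame (0, 0, 104) when shut, 3 above the carriage's top and lower than the cup's rim. The flap is a stainless sheet 84 wide, 3 thick, hanging 56 down from the hinge axis; it swings inwards.
- lever_pad (a point): On the thumb lever's middle line, 140 from the hinge axis: machine frame (-127, -85, 220) when shut. The lever is a flat steel bar 26 wide, 5 thick, on the flap's shaft outside the guard (y = -85), reaching towards -x, its round end 173 from the hinge axis. Shut, it slopes up at 0.44 rad towards its end; the slope is 0.44 minus the flap angle. Free space below it.
- carriage (a joint): Position of the cup carriage along its guide, m: 0 = out (the start), 0.088 = fully home against its stop. It slides along the machine's x with about 2 N of friction, stays where it is left and cannot leave the guide. It is an aluminium block 124 long, 70 wide, 36 high on the bed (top at z = 101) with a cup nest in front and an upright push plate at the rear.
- push_face (a point): On the rear face (looking to -x) of the carriage's push plate, 20 below its top edge, in its middle: machine frame (-120, 0, 126) at the start, (-32, 0, 126) when home. The push plate is an upright aluminium plate 44 wide (along y), 6 thick, from the block's top (z = 101) up to z = 146. The block sticks out 4 behind this face.
- nest (a point): Middle of the floor of the carriage's round cup nest (53 across, 28 deep), 87 ahead of the push plate's rear face: machine frame (-33, 0, 73) at the start.
- cup: The open filled cup to load, 54 across the rim, 49 across the base, 36 high (filling to 38.5), standing in the carriage's nest with its top 8 above the block. At the start its rim is 6 outside the closed flap's plane; with the carriage home, 28 inside it. Origin at the middle of its underside (z = 73).
- cup_b: Another filled cup of the same size on the table, on the machine's +y side beside the bed. Leave alone. Origin under its middle.
- cup_c: Another filled cup on the table on the lever's side, beyond the lever's end. Leave alone.
- cup_d: Another filled cup on the table on the machine's +y side, beside the guard. Leave alone.
- tub: Clear open tub 110 x 85 x 50 on the table. Leave alone.
- wood_block: Wooden block 50 x 35 x 30 on the table beside the guard on the lever's side. Leave alone.
- spatula: Spatula 190 long lying on the table. Leave alone.
- core: Cardboard roll core, 50 across, 45 high, standing on the table. Leave alone.
Things that resemble listed ones, but are neither listed nor needed, are in the scene too. Leave any purple look-alike of the cup alone.

How it is judged:
On the way, in this order (a step that is already met when the one before it is completed fails the run):
1. a fingertip holds the flap open by its lever while the cup still stands outside (value of joint flap above 0.5 rad and contact force between the fingers and flap above 0.2 N and value of joint carriage below 0.03 m), for 0.1 s.
2. the carriage is being pushed in by its push plate, half way or more, while the lever is still held down (value of joint flap above 0.5 rad and contact force between the fingers and flap above 0.2 N and value of joint carriage above 0.044 m and contact force between the fingers and carriage above 0.2 N), for 0.05 s.
3. the carriage is fully home, the flap still held open (value of joint flap above 0.5 rad and contact force between the fingers and flap above 0.2 N and value of joint carriage above 0.085 m), for 0.1 s.
At the end, for the whole second after the job is handed in: Carriage within 3 mm of its stop (joint above 0.085 m), flap shut (below 0.05 rad), cup at rest, upright (within 0.1 rad) in its nest inside the closed flap (value of joint carriage above 0.085 m and value of joint flap below 0.05 rad and x of cup in the frame of mouth above 0.049 m and distance between cup and nest below 0.005 m and angle between cup's own z axis and vertical below 0.1 rad and height (world z) of cup between 0.069 and 0.077 m and linear speed of cup below 0.02 m/s); the robot touches nothing.
It fails at once if the flap touches the cup (contact force between flap and cup above 0.3 N).
It fails at once if the fingers touch the cup (contact force between the fingers and cup above 0.3 N).
It fails at once if the cup is lifted out of its nest or tips (height (world z) of cup above 0.079 m or angle between cup's own z axis and vertical above 0.15 rad).
It fails at once if another thing on the table is moved by more than 15 mm or lifted (distance of any of cup_b, cup_c, cup_d, tub, wood_block, spatula, core from where it was at the start of the episode above 0.015 m).
It also fails if it takes over 38 s, if anything falls off the work surface, if the arm or the gripper's body presses on something with over 40 N, if the wrist force passes 120 N, or if a joint passes its speed limit or range.

## Working session

There is one attempt and no reset: what is moved stays moved. The work goes in short steps, Python scripts to look and compute and a shell command to move; the robot and the scene stay as the last step left them, time stands still between calls to the robot, and variables do not carry over. Pictures are saved under pics/ and viewed, at most 10 in all, crops included, and the job is handed in when it is done.

```bash
mkdir -p pics; cat > h.py <<'E'
import numpy as np,cv2
from workcell import bot
def snap(n,f):
    c=bot.camera(n); cv2.imwrite(f,c["frame"][:,:,::-1]); return c
def ray(c,u,v):
    K=np.array([[c["fx"],0,c["cx"]],[0,c["fy"],c["cy"]],[0,0,1.]])
    p=cv2.undistortPoints(np.array([[[u,v]]],float),K,np.array([c["k1"],0,0,0.]))[0,0]
    T=np.array(c["world_from_camera"]); return T[:3,3],T[:3,:3]@np.array([p[0],p[1],1])
def onz(c,u,v,z):
    o,d=ray(c,u,v); return o+d*(z-o[2])/d[2]
def proj(c,P):
    T=np.linalg.inv(np.array(c["world_from_camera"]));p=T[:3,:3]@np.array(P)+T[:3,3]
    s=p[:2]/p[2];s=s*(1+c["k1"]*(s@s));return [c["fx"]*s[0]+c["cx"],c["fy"]*s[1]+c["cy"]]
E
python3 - <<'E'
from h import *
for n in("scene","top"):
    c=snap(n,f"pics/{n}0.png");print(n,c["fx"],c["cx"],c["cy"],c["k1"],np.round(c["world_from_camera"],3).tolist())
o=bot.get_obs();print(o)
E
```

```text
scene 358.18532622130544 255.74879665496402 194.07163980837038 -0.03414328456127511 [[0.658, 0.606, -0.446, 0.886], [0.753, -0.533, 0.386, -0.305], [-0.004, -0.59, -0.807, 0.718], [0.0, 0.0, 0.0, 1.0]]
top 382.44608131142877 256.03664034712637 196.75880892339686 0.00946101715750147 [[-0.017, -0.991, 0.135, 0.457], [-1.0, 0.018, 0.008, -0.036], [-0.01, -0.135, -0.991, 0.989], [0.0, 0.0, 0.0, 1.0]]
{'t': 0.1, 'q': array([ 1.23341923e+00,  3.00409514e-01,  1.52148871e+00,  1.75987632e-05,
        1.32071381e+00, -6.65907900e-02]), 'qd': array([ 0.00125077, -0.00180411, -0.00141063, -0.00052528,  0.00154153,
       -0.00044408]), 'joint_efforts': array([ 2.63386770e-03, -5.32638574e+01, -3.53286481e+01,  7.10228132e-02,
        2.35117658e-02,  7.91402613e-06]), 'ee_pos': array([0.14710773, 0.52993633, 0.40415909]), 'eef_rot': array([[-9.63559684e-01,  2.67493197e-01, -3.53518509e-04],
       [ 2.67493417e-01,  9.63559213e-01, -9.56270046e-04],
       [ 8.48402839e-05, -1.01598714e-03, -9.99999480e-01]]), 'ft_force': array([-0.18427591,  0.44817806,  0.21941466]), 'torque': array([-0.0269395 ,  0.01065822,  0.04677033]), 'gripper_force': 0.0, 'opening': 1.0008470359471566}
```

View pics/scene0.png

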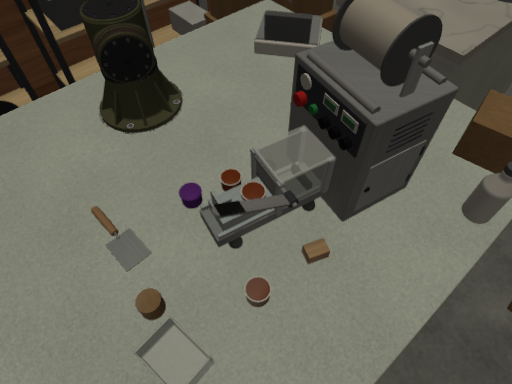

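View pics/top0.png

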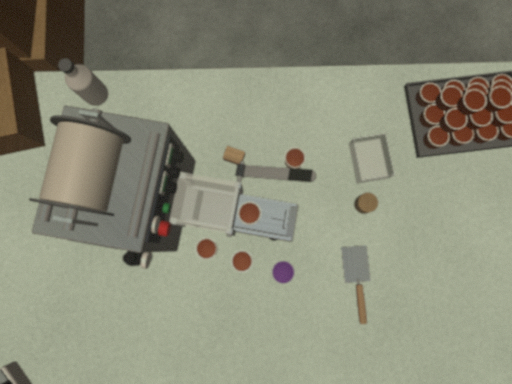

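The scene view shows the sealer with cup on the carriage at (253,191), black-ended lever at (230,209). Top view: the sealer is on the left with +x pointing image-left. Cup candidates in the top view are the nest cup (250,213), loose cups (242,261), (207,248) and (295,157), and the purple look-alike (283,272). I choose (250,213), which stands on the carriage. A close crop should check that.

```bash
python3 - <<'E'
import cv2
a=cv2.imread("pics/top0.png")[140:290,160:330];cv2.imwrite("pics/c1.png",cv2.resize(a,None,fx=4.5,fy=4,interpolation=cv2.INTER_CUBIC)[:600,:] if 0 else cv2.resize(a,None,fx=4,fy=4,interpolation=cv2.INTER_CUBIC))
a=cv2.imread("pics/scene0.png")[120:260,180:350];cv2.imwrite("pics/c2.png",cv2.resize(a,None,fx=4,fy=4,interpolation=cv2.INTER_CUBIC))
E
```

```text
(no output)
```

View pics/c1.png

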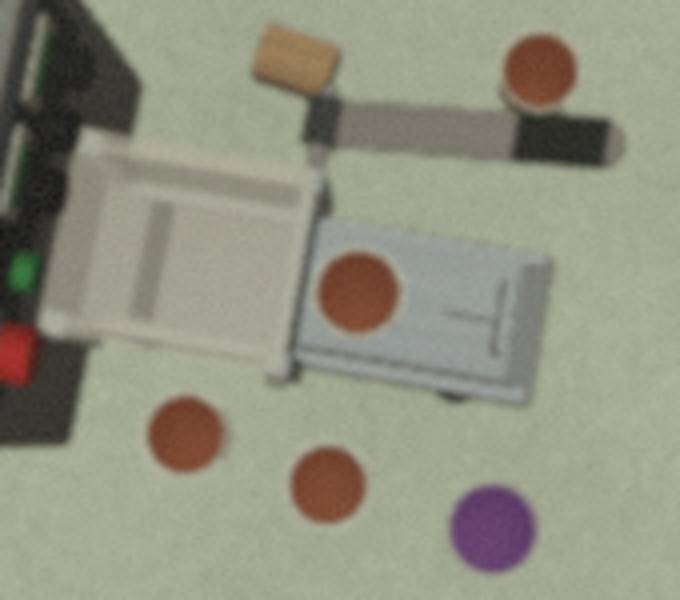

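View pics/c2.png

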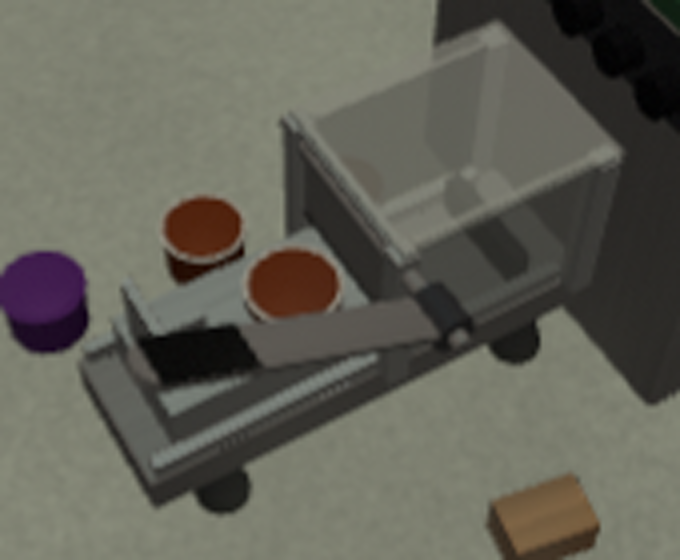

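Cup in the nest confirmed, at crop (358,292) on the carriage. The lever hub is at (320,120), its tip at (617,142), and the push plate at the right end. In the scene crop, cup_b is beside the bed and the purple look-alike is further out. Next I fit the machine pose from these points.

```bash
cat > fit.py <<'E'
from h import *
from scipy.optimize import least_squares
T=[((358,292),(-33,0,111.5)),((617,142),(-156,-85,234)),((548,258),(-145,-46,65)),((530,402),(-145,46,65)),((320,172),(-7,-57,177)),((283,362),(-7,57,177)),((322,120),(0,-85,163))]
S=[((293,285),(-33,0,111.5)),((148,368),(-156,-85,234)),((290,120),(-7,57,177)),((408,258),(-7,-57,177)),((620,152),(130,-57,177)),((85,362),(-145,46,65)),((160,478),(-145,-46,65))]
cs={n:bot.camera(n) for n in("top","scene")}
P=[("top",160+a/4,140+b/4,m) for (a,b),m in T]+[("scene",180+a/4,120+b/4,m) for (a,b),m in S]
def w(p,m):
    c,s=np.cos(p[2]),np.sin(p[2]);return [p[0]+(c*m[0]-s*m[1])/1e3,p[1]+(s*m[0]+c*m[1])/1e3,m[2]/1e3]
f=lambda p:np.ravel([np.subtract(proj(cs[n],w(p,m)),(u,v)) for n,u,v,m in P])
r=least_squares(f,[.45,0,1.6],loss="soft_l1");p=r.x
print(p,np.degrees(p[2]));print(np.round(f(p).reshape(-1,2),1).tolist())
for u,v,z in((249.5,213,.1115),):print(onz(cs["top"],u,v,z),w(p,(-33,0,111.5)))
for m in((132,120,315),(132,-120,315),(-134,-40,118),(-41,-40,118),(0,0,0)):print(m,np.round(w(p,m),3))
print("cab far",onz(cs["top"],35,235,.315),onz(cs["top"],65,107,.315),"roll",onz(cs["top"],60,225,.44))
c,s=np.cos(p[2]),np.sin(p[2]);print("x",c,s)
E
python3 fit.py
```

```text
[0.54716197 0.02182471 1.38626763] 79.42728459246874
[[-1.2, -0.8], [-0.2, -0.6], [0.5, -1.5], [-0.9, 0.1], [-0.0, -1.7], [-0.1, 3.2], [-1.1, -0.4], [1.0, -0.9], [-2.3, 0.5], [-1.6, -2.7], [-1.1, 0.3], [2.7, -0.6], [-1.5, -0.9], [-1.1, 2.0]]
[ 0.53914311 -0.01337505  0.1115    ] [np.float64(0.5411070194549308), np.float64(-0.010615048047295433), 0.1115]
(132, 120, 315) [0.453 0.174 0.315]
(132, -120, 315) [0.689 0.13  0.315]
(-134, -40, 118) [ 0.562 -0.117  0.118]
(-41, -40, 118) [ 0.579 -0.026  0.118]
(0, 0, 0) [0.547 0.022 0.   ]
cab far [0.4881186  0.35950354 0.315     ] [0.72224657 0.3184096  0.315     ] roll [0.49609002 0.25104696 0.44      ]
x 0.183483250087921 0.9830228364270962
```

Fit residuals are about 1–3 px, and the cup cross-check agrees within 3 mm. Machine origin is at (0.547, 0.022), yaw 79.4°. I pull in radially, then swing round the base, clear of the cabinet.

```bash
python3 -m inch '[[[0,-15,0],[0,0,0]],[[0,-25,0],[0,0,0]],[[0,-30,0],[0,0,0]],[[0,-30,0],[0,0,0]],[[0,-30,0],[0,0,0]],[[0,-30,0],[0,0,0]],[[0,-25,0],[0,0,0]],[[0,-15,0],[0,0,0]]]' 0.65
```

```text
t: 0.87
ee_pos: [0.093, 0.3353, 0.4045]
eef_rot: [[-0.964, 0.267, 0.0], [0.267, 0.964, 0.0], [0.0, 0.0, -1.0]]
ft_force: [-0.3, 0.5, 0.8]
opening: 0.824
gripper_force: 0.0
```

```bash
python3 -m inch '[[[-18,-1,0],[0,0,3]],[[-30,-1,0],[0,0,5]],[[-36,-2,0],[0,0,6]],[[-36,-2,0],[0,0,6]],[[-36,-2,0],[0,0,6]],[[-36,-2,0],[0,0,6]],[[-36,-2,0],[0,0,6]],[[-36,-2,0],[0,0,6]]]'
```

```text
t: 1.53
ee_pos: [0.2988, 0.1779, 0.4047]
eef_rot: [[-0.503, 0.864, 0.0], [0.864, 0.503, 0.0], [0.0, 0.0, -1.0]]
ft_force: [0.3, 1.4, -0.4]
opening: 0.824
gripper_force: 0.0
```

```bash
python3 -m inch '[[[-36,-2,0],[0,0,6]],[[-36,-2,0],[0,0,6]],[[-36,-2,0],[0,0,6]],[[-36,-2,0],[0,0,6]],[[-36,-2,0],[0,0,6]],[[-30,-2,0],[0,0,5]],[[-24,-1,0],[0,0,4]],[[-12,0,0],[0,0,2]]]'; cat > st.py <<'E'
from h import *
p=[0.5472,0.0218,1.3863]
o=bot.get_obs();c,s=np.cos(p[2]),np.sin(p[2]);R=np.array([[c,-s,0],[s,c,0],[0,0,1]])
tip=o["ee_pos"]+.199*o["eef_rot"][:,2]
print("t",o["t"],"tip machine",np.round(R.T@(tip-[p[0],p[1],0])*1e3,1),"\nrot m",np.round(R.T@o["eef_rot"],3).tolist(),"F",np.round(R.T@o["ft_force"],1),"open",o["opening"])
E
python3 st.py
```

```text
t: 2.2
ee_pos: [0.338, -0.0605, 0.4046]
eef_rot: [[0.189, 0.982, -0.0], [0.982, -0.189, -0.0], [-0.0, -0.0, -1.0]]
ft_force: [0.3, 0.4, 0.5]
opening: 0.825
gripper_force: 0.0
t 2.2 tip machine [-119.3  190.6  205.6] 
rot m [[1.0, -0.005, -0.0], [-0.005, -1.0, 0.0], [-0.0, -0.0, -1.0]] F [ 0.5 -0.2  0.5] open 0.8250827952012562
```

```bash
python3 -m inch '[[[0,0,-20],[0,0,0]],[[-5,15,-30],[0,0,0]],[[-5,30,-30],[0,0,0]],[[-8,40,0],[0,0,-0.3]],[[0,40,0],[0,0,0]],[[0,40,0],[0,0,0]],[[0,40,0],[0,0,0]],[[0,25,0],[0,0,0]]]'; python3 st.py
python3 - <<'E'
from h import *
a=snap("top","pics/t2.png");b=snap("scene","pics/s2.png")
A=cv2.imread("pics/t2.png")[140:290,190:340];B=cv2.imread("pics/s2.png")[120:270,170:320]
cv2.imwrite("pics/c3.png",np.hstack([cv2.resize(x,(400,400),interpolation=cv2.INTER_CUBIC) for x in(A,B)]))
E
```

```text
t: 2.87
ee_pos: [0.5634, -0.1175, 0.4827]
eef_rot: [[0.177, 0.984, -0.001], [0.984, -0.177, 0.0], [0.0, -0.001, -1.0]]
ft_force: [-0.6, -0.2, 0.2]
opening: 0.825
gripper_force: 0.0
t 2.8667 tip machine [-134.   -41.3  283.7] 
rot m [[1.0, 0.006, 0.0], [0.006, -1.0, 0.001], [0.0, -0.001, -1.0]] F [-0.3  0.6  0.2] open 0.8250095968584366
```

View pics/c3.png

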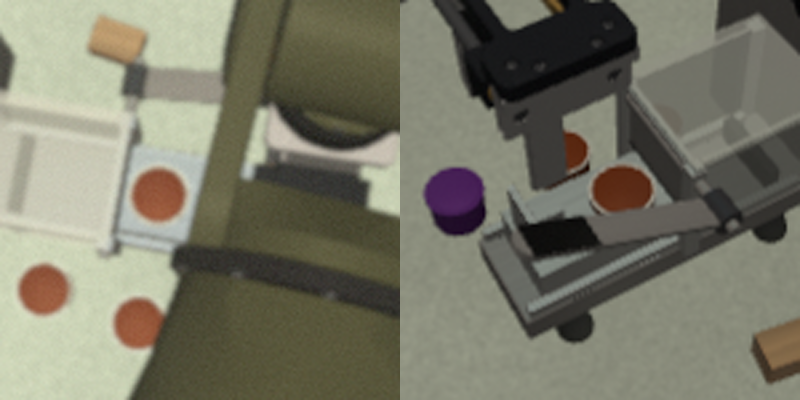

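The scene half shows the near finger's tip at crop (545,180) and the far finger at (625,145), both above the lever and carriage. I'll check these against projections of the expected tips.

```bash
python3 - <<'E'
from h import *
c=bot.camera("scene");p=[0.5472,0.0218,1.3863];C,S=np.cos(p[2]),np.sin(p[2])
def pr(m):
    q=proj(c,[p[0]+(C*m[0]-S*m[1])/1e3,p[1]+(S*m[0]+C*m[1])/1e3,m[2]/1e3]);return np.round([(q[0]-170)*400/150+400,(q[1]-120)*400/150])
for m in((-142,-93,284),(-126,-93,284),(-126,9,284),(-126,-2,284),(-127,-85,223),(-120,-22,146),(-120,22,146),(-114,-22,146),(-33,0,111.5),(0,-85,160)):print(m,pr(m))
E
```

```text
(-142, -93, 284) [539. 198.]
(-126, -93, 284) [564. 186.]
(-126, 9, 284) [487.  73.]
(-126, -2, 284) [494.  85.]
(-127, -85, 223) [562. 236.]
(-120, -22, 146) [536. 229.]
(-120, 22, 146) [509. 188.]
(-114, -22, 146) [544. 226.]
(-33, 0, 111.5) [625. 188.]
(0, -85, 160) [724. 210.]
```

Projections match, and the grey bar at (625,140) is the guard post. The near finger is over the lever and the far finger is behind the push plate, so I go down.

```bash
python3 -m inch '[[[-1,0,15],[0,0,0]],[[0,0,25],[0,0,0]],[[0,0,25],[0,0,0]],[[0,0,15],[0,0,0]],[[0,0,10],[0,0,0]],[[0,0,10],[0,0,0]],[[0,0,10],[0,0,0]],[[0,0,5],[0,0,0]]]'; python3 st.py
```

```text
t: 3.68
ee_pos: [0.5603, -0.118, 0.3684]
eef_rot: [[0.177, 0.984, 0.0], [0.984, -0.177, -0.0], [-0.0, 0.0, -1.0]]
ft_force: [0.6, -1.9, 2.7]
opening: 0.822
gripper_force: 1.0
t 3.6833 tip machine [-135.1  -38.6  169.4] 
rot m [[1.0, 0.006, -0.0], [0.006, -1.0, -0.0], [-0.0, 0.0, -1.0]] F [-1.8 -0.9  2.7] open 0.8223171657318236
```

```bash
python3 -m inch '[[[0,0,6],[0,0,0]],[[0,0,8],[0,0,0]],[[0,0,8],[0,0,0]],[[0,0,8],[0,0,0]],[[0,0,8],[0,0,0]],[[0,0,7],[0,0,0]],[[0,0,5],[0,0,0]],[[0,0,0],[0,0,0]]]'; python3 st.py
python3 - <<'E'
from h import *
b=snap("scene","pics/s3.png")
cv2.imwrite("pics/c4.png",cv2.resize(cv2.imread("pics/s3.png")[120:270,170:330],(640,600),interpolation=cv2.INTER_CUBIC))
E
```

```text
t: 4.35
ee_pos: [0.5605, -0.118, 0.3177]
eef_rot: [[0.177, 0.984, -0.001], [0.984, -0.177, 0.0], [-0.0, -0.001, -1.0]]
ft_force: [-0.2, -0.8, 2.8]
opening: 0.826
gripper_force: 1.2
t 4.35 tip machine [-135.   -38.4  118.7] 
rot m [[1.0, 0.006, -0.0], [0.006, -1.0, 0.001], [-0.0, -0.001, -1.0]] F [-0.8  0.   2.8] open 0.8261617858754711
```

View pics/c4.png

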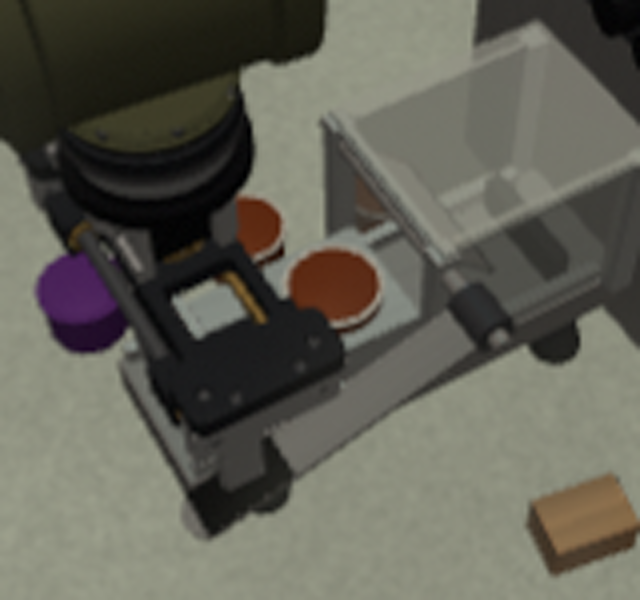

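The lever's black end at (220,500) is pressed down, the flap is swung up inside the guard at (430,215), and the cup stands at (335,285) untouched. Now I push.

```bash
python3 -m inch '[[[3,0,0],[0,0,0]],[[4,0,0],[0,0,0]],[[6,0,0],[0,0,0]],[[8,0,0],[0,0,0]],[[10,0,0],[0,0,0]],[[10,0,0],[0,0,0]],[[10,0,0],[0,0,0]],[[8,0,0],[0,0,0]]]'; python3 st.py
```

```text
t: 5.07
ee_pos: [0.5712, -0.0596, 0.3194]
eef_rot: [[0.177, 0.984, 0.001], [0.984, -0.177, -0.002], [-0.001, 0.001, -1.0]]
ft_force: [0.2, -8.4, 1.0]
opening: 0.828
gripper_force: 3.9
t 5.0667 tip machine [-75.9 -38.8 120.4] 
rot m [[1.0, 0.006, -0.001], [0.006, -1.0, -0.001], [-0.001, 0.001, -1.0]] F [-8.2 -1.7  1. ] open 0.8280967158311205
```

```bash
python3 -m inch '[[[8,0,0],[0,0,0]],[[8,0,0],[0,0,0]],[[6,0,0],[0,0,0]],[[4,0,0],[0,0,0]],[[3,0,0],[0,0,0]],[[2,0,0],[0,0,0]],[[1,0,0],[0,0,0]],[[1,0,0],[0,0,0]]]'; python3 st.py
```

```text
t: 5.73
ee_pos: [0.5769, -0.0281, 0.3192]
eef_rot: [[0.178, 0.984, 0.0], [0.984, -0.178, -0.002], [-0.002, 0.001, -1.0]]
ft_force: [-0.4, -11.7, 1.3]
opening: 0.825
gripper_force: 5.2
t 5.7333 tip machine [-44.1 -38.4 120.2] 
rot m [[1.0, 0.005, -0.002], [0.005, -1.0, -0.001], [-0.002, 0.001, -1.0]] F [-11.6  -1.7   1.3] open 0.8250131503717513
```

```bash
python3 -m inch '[[[1,0,0],[0,0,0]],[[1,0,0],[0,0,0]],[[1,0,0],[0,0,0]],[[1,0,0],[0,0,0]],[[1,0,0],[0,0,0]],[[1,0,0],[0,0,0]],[[0,0,0],[0,0,0]],[[0,0,0],[0,0,0]]]'; python3 st.py
```

```text
t: 6.4
ee_pos: [0.5775, -0.0257, 0.3193]
eef_rot: [[0.178, 0.984, -0.002], [0.984, -0.178, -0.011], [-0.011, -0.0, -1.0]]
ft_force: [-9.7, -46.4, 4.7]
opening: 0.825
gripper_force: 23.1
t 6.4 tip machine [-43.3 -38.4 120.3] 
rot m [[1.0, 0.006, -0.011], [0.006, -1.0, 0.0], [-0.011, -0.0, -1.0]] F [-47.4   1.1   4.7] open 0.8250066680468944
```

Force has jumped to 47 N near the expected home position. I look to confirm that it is the carriage stop.

```bash
python3 - <<'E'
from h import *
b=snap("scene","pics/s5.png");a=snap("top","pics/t5.png")
A=cv2.imread("pics/t5.png")[150:270,180:300];B=cv2.imread("pics/s5.png")[120:240,200:320]
cv2.imwrite("pics/c5.png",np.hstack([cv2.resize(x,(400,400),interpolation=cv2.INTER_CUBIC) for x in(A,B)]))
p=[0.5472,0.0218,1.3863];C,S=np.cos(p[2]),np.sin(p[2])
for x in (50,55):
  for n,c,o in(("top",a,(180,150)),("sc",b,(200,120))):
    q=proj(c,[p[0]+C*x/1e3,p[1]+S*x/1e3,.1115]);print(x,n,(np.array(q)-o)*400/120+(400*(n=="sc"),0))
E
```

```text
50 top [109.71628778 187.40027667]
50 sc [690.0391372  182.75853255]
55 top [102.63219121 186.21245882]
55 sc [696.39599791 179.737275  ]
```

View pics/c5.png

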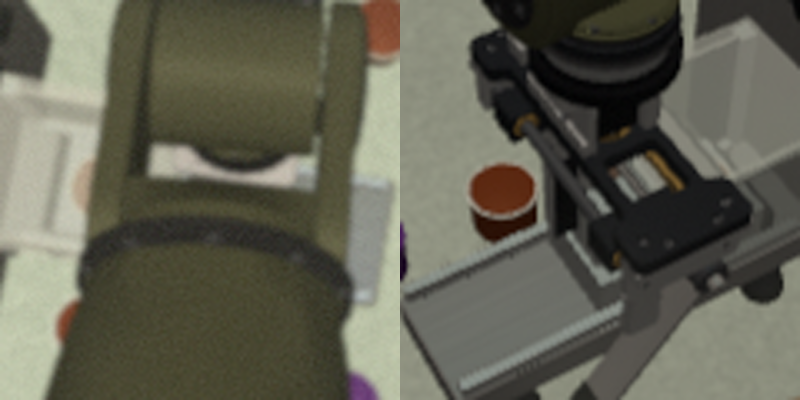

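In the top half, the cup's left edge at (74,190) puts its centre at x of about 53 after correcting for the fit bias. That agrees with home (55) and the hard stop. I back off along x, then lift gently.

```bash
python3 -m inch '[[[-3,0,0],[0,0,0]],[[-4,0,0],[0,0,0]],[[-5,0,0],[0,0,0]],[[-5,0,0],[0,0,0]],[[-3,0,-3],[0,0,0]],[[0,0,-6],[0,0,0]],[[0,0,-8],[0,0,0]],[[0,0,-8],[0,0,0]]]'; python3 st.py
python3 -m inch '[[[0,0,-8],[0,0,0]],[[0,0,-8],[0,0,0]],[[0,0,-8],[0,0,0]],[[0,0,-8],[0,0,0]],[[0,0,-8],[0,0,0]],[[0,0,-8],[0,0,0]],[[0,0,-8],[0,0,0]],[[0,0,-8],[0,0,0]]]'; python3 st.py
python3 -m inch '[[[0,0,-10],[0,0,0]],[[0,0,-15],[0,0,0]],[[0,0,-20],[0,0,0]],[[0,0,-25],[0,0,0]],[[0,0,-25],[0,0,0]],[[-15,0,-15],[0,0,0]],[[-30,0,0],[0,0,0]],[[-15,0,0],[0,0,0]]]'; python3 st.py
```

```text
t: 7.17
ee_pos: [0.5743, -0.0413, 0.3445]
eef_rot: [[0.178, 0.984, -0.0], [0.984, -0.178, -0.001], [-0.001, -0.0, -1.0]]
ft_force: [-0.2, -5.1, 3.1]
opening: 0.824
gripper_force: 2.1
t 7.1667 tip machine [-57.3 -38.2 145.5] 
rot m [[1.0, 0.006, -0.001], [0.006, -1.0, 0.0], [-0.001, -0.0, -1.0]] F [-5.1 -0.7  3.1] open 0.8236639914802227
t: 7.83
ee_pos: [0.5744, -0.0412, 0.4084]
eef_rot: [[0.177, 0.984, -0.001], [0.984, -0.177, -0.0], [-0.0, -0.001, -1.0]]
ft_force: [-0.3, 0.6, 0.4]
opening: 0.825
gripper_force: 0.0
t 7.8333 tip machine [-57.  -38.1 209.4] 
rot m [[1.0, 0.006, -0.0], [0.006, -1.0, 0.001], [-0.0, -0.001, -1.0]] F [0.5 0.4 0.4] open 0.825474230523653
t: 8.5
ee_pos: [0.5631, -0.1019, 0.5194]
eef_rot: [[0.178, 0.984, 0.002], [0.984, -0.178, -0.001], [-0.001, 0.002, -1.0]]
ft_force: [-0.5, 0.4, -0.3]
opening: 0.825
gripper_force: 0.0
t 8.5 tip machine [-118.8  -38.7  320.4] 
rot m [[1.0, 0.006, -0.001], [0.006, -1.0, -0.002], [-0.001, 0.002, -1.0]] F [ 0.3  0.6 -0.3] open 0.8247762554388675
```

```bash
python3 -m inch '[[[-30,0,0],[0,0,0]],[[-30,0,0],[0,0,0]],[[-30,0,0],[0,0,0]],[[-20,0,0],[0,0,0]],[[0,0,0],[0,0,0]],[[0,0,0],[0,0,0]],[[0,0,0],[0,0,0]],[[0,0,0],[0,0,0]]]'; python3 st.py
python3 - <<'E'
from h import *
b=snap("scene","pics/s6.png");a=snap("top","pics/t6.png")
A=cv2.imread("pics/t6.png")[150:270,180:300];B=cv2.imread("pics/s6.png")[120:240,210:330]
cv2.imwrite("pics/c6.png",np.hstack([cv2.resize(x,(400,400),interpolation=cv2.INTER_CUBIC) for x in(A,B)]))
E
```

```text
t: 9.17
ee_pos: [0.5444, -0.2076, 0.5181]
eef_rot: [[0.176, 0.984, 0.0], [0.984, -0.176, -0.0], [0.0, 0.0, -1.0]]
ft_force: [0.4, 0.2, 0.2]
opening: 0.825
gripper_force: 0.0
t 9.1667 tip machine [-226.   -39.4  319.1] 
rot m [[1.0, 0.007, 0.0], [0.007, -1.0, -0.0], [0.0, 0.0, -1.0]] F [ 0.2 -0.3  0.2] open 0.8250928469206318
```

View pics/c6.png

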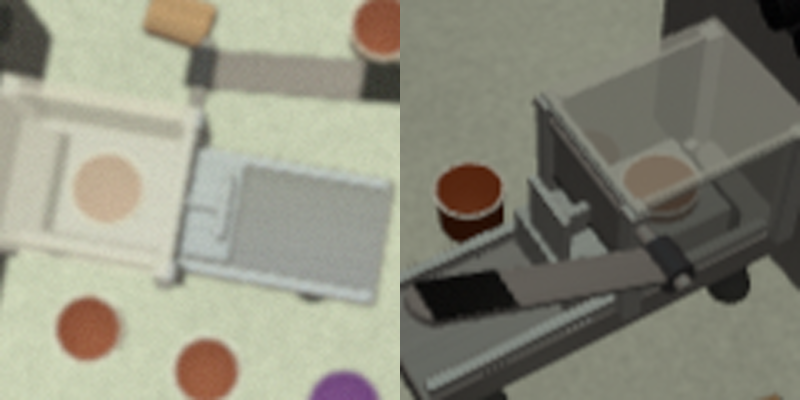

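The cup stands inside the guard at (107,188) in the top half, about 88 mm from where it started. The flap is shut, the lever is back up, and the hand is clear.

```bash
python3 -c "
from workcell import bot
print(bot.hand_in())"
```

```text
the job is handed in; nothing more can be done
None
```

The job is handed in: the carriage is fully home (about 88 mm by image), the flap is shut behind the upright cup, and the hand is clear at t ≈ 9 s; the hand-in gave no verdict.

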